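# Wedge the rocking counter scale

### The arm

A 7-joint arm with a two-finger parallel gripper is mounted at the origin on the work surface. World frame = base frame: x ahead of the robot, y to its left, z up, the work surface at z = 0. Lengths are in mm, angles in degrees, forces in N, time in s.
With the tool pointing down it reaches from about 400 to 925 mm from the base axis. Payload 5.6 kg.
Tool frame: the origin (TCP) lies between the finger pads; the fingertips stand 11 mm ahead of it and the grasp point (between the pads) lies 8 mm behind it (bot.nose_length is the distance from the TCP to the fingertips, in mm); z points along the fingers, x is the direction in which the jaws open and shut, and the axes are right-handed (so a half turn about z gives the same grasp; the last joint's range is limited). The gripper opens to 85 mm and grips with 20 to 120 N. Pads are 22 mm wide; open, the fingers measure 114 mm over their backs; the gripper's body (76 mm by 85 mm) begins 54 mm behind the grasp point. The pads swing forward as they close: fully open they stand 13 mm farther back than shut.
Start: joints at [-75.229, 26.786, -0.665, 91.828, 0.344, 61.387, -3.226], TCP at [192.626, 620.809, 212.29] pointing down, gripper open.
Joint ranges: [-144.91, 144.91], [-17.63, 115.5], [-89.93, 88.59], [15.96, 139.68], [-74.01, 254.01], [8.47, 105.57], [-167.45, 167.45]. Speed limits (degrees/s): [147.25, 147.25, 180, 180, 180, 180, 180].

### API

Orientations are given as a 3x3 rotation matrix whose columns are the frame's x, y, z axes.
In Python, from bench import bot, eyes, workorder, models gives the robot as it stands.
- The arm moves only by the shell command python3 -m creep 'ROWS' [FORCE]. ROWS is JSON, a list of rows, each a list of 5 numbers: the finger opening in m, from 0 to 0.0854, then the shift along the tool's x, y, z in m, then the turn about the tool's z in degrees. A call has 1 to 12 rows; each row is the pose to reach, as a shift and turn from the pose commanded when the call began, along the tool's axes at that moment; what a row does not reach only later rows make up. A row lasts 1/12 s, in which the tool goes at most 41.7 mm and 7.16 degrees, less where a joint would pass 70% of its speed; a pose out of reach is approached as far as the arm can. A call with a gripper value outside its range is refused whole. The fingers move at their own pace and stop on an object; FORCE is the grip in N (left out, the last holds). Time passes only in rows, so rows that repeat a pose let the fingers close. It gives the time, the measured TCP pose, the force and the opening at its end, in the units of the state.
- bot.get_obs(): the state, without advancing time (a new reading comes with each control period).
- eyes.grab_frame(name): name is "scene" or "top" or "wrist"; returns (picture, depth): 384x512x3 uint8, red, green, blue; 384x512 float32, mm along the optical axis (not along the pixel's ray), 0 where there is no reading.
- eyes.camera_params(name): a dict with "fx", "fy", "cx", "cy" (pixels), "dist" ([k1, k2, p1, p2, k3] as OpenCV has them; the pictures are not rectified), "extrinsics" (4x4, takes a point from camera to world coordinates). Camera axes: x right, y down, z forward; pixel columns grow to the right and rows downward; lengths in mm; the calibration is good to about 2 mm. A picture is of the moment at which its call begins: read the wrist's pose just before it. camera_params takes no time and is no camera call; for the wrist camera it gives the pose at the moment of the call.
- workorder.job_done(): hands the job in, once; it reports no verdict.
Trained networks look in the newest picture that a camera, given by its name, has taken for a name from the list of things; names that differ only in an ending like _2 or _b are one class to them, and where a whole thing is asked for, a point or a joint stands for the part that bears it (a point fixed in the world has none). Each returns a list of dicts, best first, with "confidence" (0 to 1); they miss things now and then, are a little off and sometimes report something else, mostly with a low value. They report only what shows in the picture. A call takes as long as a camera call.
- models.boxes_of(label, camera): "pixel" ([column, row] in pixels, amid what is visible of it).
- models.masks_of(label, camera): "region" (384x512 bool, what is visible of it) and "pixel" ([column, row] in pixels, amid what is visible of it).
- models.mark_of(label, camera): "pixel" ([column, row] in pixels: a listed point, or the origin of a listed thing).
The state is a dict: "time_s": time; "joints": joint angles; "joint_velocities": joint speeds; "effort": joint torques, N m; "tcp_pos": TCP position; "tool_rot": TCP orientation; "wrist_force": force on the tool from outside, world axes, zero at the start; "moment": the same for the moment, N m; "gripper_width": opening from 0.0 (shut) to 1.0 (fully open).
Only numpy, scipy, OpenCV 4.12 (cv2) and the standard library are available. Lean on these libraries where they do the work, as an engineer would, in place of code of your own. Each camera call takes 0.05 s, during which the arm holds its last target.

### The job

The counter scale rocks because its front right foot is too short. Push the wooden wedge across the table, thin end first, in under that foot until the scale sits level and firm and no longer rocks, and leave the wedge there. Only push the wedge with the fingers: do not lift it, do not lift or shove the scale, and leave the other things on the table alone.

Things in the scene. Friction and masses are not known exactly. Their poses are not given: they have to be found in the camera images.
- scale_center (a point): middle of the counter scale, 45 mm above the underside of the normal feet. x points from the front edge (keys and display) to the back, y to its left side, z up. Four domed rubber feet (spherical, radius 20 mm) stand at x = +-100, y = +-90 mm from here; the front right one (x -100, y -90) is 10 mm shorter than the rest.
- scale: counter scale, a steel plate on a grey housing, 250 (x) x 230 (y) mm, 68 mm high, about 2.5 kg, loose on the table; origin at the table level of its feet, below scale_center, same axes. Housing underside 28 mm above the table when level. At the start it leans about 4 degrees onto the short foot, with the opposite foot about 10 mm in the air; it rocks on the other two.
- short_foot (a point): lowest point of the short foot, front right under the scale, 25 mm in from its right (-y) and front sides. On the table at the start; 10 mm above the table when the scale is level. A few newtons of push lift it on the wedge; once the far foot is down the push needed rises steeply (towards 20 N).
- far_foot (a point): lowest point of the back left foot, diagonally opposite the short foot: about 10 mm above the table at the start, on the table (0 mm) when the scale no longer rocks
- wedge_mid (a point): middle of the wedge's length and width, 6 mm above its underside; x points to the thin end, z up. The wedge is 10 mm thick 18 mm from here towards the thin end (42 mm from the thin end): with the short foot there the scale is level.
- wedge: plain wooden wedge, 120 mm long, 50 mm wide, 3 mm thick at the thin end, rising evenly to 23 mm at the upright thick end (1 in 6); about 90 g, loose, flat on the table beside the scale's right side, roughly pointing at the short foot. Origin at the centre of its underside, x to the thin end.
- calculator: desk calculator, 150 x 105 x 22 mm; origin at the centre of its underside; a bystander, to be left alone
- card_reader: card payment terminal, 165 x 78 x 30 mm; origin at the centre of its underside; a bystander, to be left alone
- tape_roll: cardboard tape roll, 68 mm across, 25 mm tall, standing on its flat side; origin at the centre of its underside; a bystander, to be left alone
- stapler: stapler, 145 x 36 x 44 mm; origin at the centre of its underside; a bystander, to be left alone
- paper_box: cardboard box, 100 x 75 x 50 mm; origin at the centre of its underside; a bystander, to be left alone
- note_block: block of note paper, 76 x 76 x 28 mm; origin at the centre of its underside; a bystander, to be left alone
- ink_stamp: wooden hand stamp, 44 mm across, 78 mm tall; origin at the centre of its underside; a bystander, to be left alone

How it is judged (in metres and radians):
On the way:
1. the wedge has gone in under the short foot and carries it, off the table (contact force between wedge and scale above 0.4 N and height (world z) of short_foot above 0.004 m and horizontal distance between short_foot and wedge_mid below 0.065 m), for 0.1 s.
At the end, for the whole second after the job is handed in: The wedge lies flat on the table under the short foot and carries it (over 0.4 N, the foot within 55 mm of the wedge's middle), the far foot is down on the table (gap under 1 mm), the scale is level within 0.8 degrees, and everything is at rest (contact force between wedge and scale above 0.4 N and height (world z) of far_foot below 0.001 m and angle between scale_center's own z axis and vertical below 0.014 rad and horizontal distance between short_foot and wedge_mid below 0.055 m and angle between wedge_mid's own z axis and vertical below 0.05 rad and height (world z) of wedge_mid below 0.01 m and linear speed of each of scale, wedge below 0.02 m/s); the robot touches nothing.
It fails at once if the wedge is lifted or tipped (height (world z) of wedge_mid above 0.022 m or angle between wedge_mid's own z axis and vertical above 0.3 rad).
It fails at once if the scale is lifted, tipped or shoved more than 40 mm (distance of scale_center from where it was at the start of the episode above 0.04 m or height (world z) of scale_center above 0.058 m or angle between scale_center's own z axis and vertical above 0.14 rad).
It fails at once if another thing on the table is shifted more than 30 mm (distance of any of calculator, card_reader, tape_roll, stapler, paper_box, note_block, ink_stamp from where it was at the start of the episode above 0.03 m).
It also fails if it takes over 72 s, if anything falls off the work surface, if the arm or the gripper's body presses on something with over 40 N, if the wrist force passes 120 N, or if a joint passes its speed limit or range.

## Working session

There is one attempt and no reset: what is moved stays moved. The work goes in short steps, Python scripts to look and compute and a shell command to move; the robot and the scene stay as the last step left them, time stands still between calls to the robot, and variables do not carry over. Pictures are saved under pics/ and viewed, and the job is handed in when it is done.

```bash
ls; mkdir -p pics; cat > h.py <<'E'
import numpy as np, cv2
from bench import bot, eyes, workorder, models
def ray(cam,px):
    p=eyes.camera_params(cam);K=np.array([[p['fx'],0,p['cx']],[0,p['fy'],p['cy']],[0,0,1]])
    u=cv2.undistortPoints(np.array([[px]],float),K,np.array(p['dist'],float))[0,0]
    T=np.array(p['extrinsics']);return T[:3,3],T[:3,:3]@np.array([u[0],u[1],1.])
def onz(cam,px,z):
    o,d=ray(cam,px);return o+d*(z-o[2])/d[2]
def dep(cam,px,D):
    o,d=ray(cam,px);return o+d*D[int(round(px[1])),int(round(px[0]))]
def cloud(cam,D):
    p=eyes.camera_params(cam);K=np.array([[p['fx'],0,p['cx']],[0,p['fy'],p['cy']],[0,0,1]])
    h,w=D.shape;g=np.stack(np.meshgrid(np.arange(w),np.arange(h)),-1).reshape(-1,1,2).astype(float)
    u=cv2.undistortPoints(g,K,np.array(p['dist'],float))[:,0]
    T=np.array(p['extrinsics']);P=np.c_[u,np.ones(len(u))]*D.reshape(-1,1)
    return (P@T[:3,:3].T+T[:3,3]).reshape(h,w,3)
def save(im,n): cv2.imwrite('pics/'+n,im[:,:,::-1])
E
python3 - <<'E'
from h import *
np.set_printoptions(precision=1,suppress=True)
for c in ['top','scene']:
    im,D=eyes.grab_frame(c);save(im,c+'1.png');np.save(c+'.npy',D)
    for l in ['scale','wedge','short_foot','wedge_mid','scale_center','far_foot']:
        r=models.mark_of(l,c)
        for q in r[:2]: print(c,l,q['pixel'],q['confidence'],onz(c,q['pixel'],0))
o=bot.get_obs();print(o['time_s'],o['tcp_pos'],o['tool_rot'],o['gripper_width'])
E
```

```text
pics
top scale [198.6, 164.8] 0.95 [632.6 167.8   0. ]
top wedge [284.9, 186.4] 0.7 [568.4 -76.3   0. ]
top short_foot [380.6, 259.2] 0.71 [ 363.2 -337.6    0. ]
top wedge_mid [286.1, 185.6] 0.62 [570.7 -79.7   0. ]
top scale_center [197.2, 165.2] 0.56 [631.5 171.8   0. ]
scene scale [308.6, 207.0] 0.76 [632.  166.5   0. ]
scene scale [103.0, 255.8] 0.57 [ 610.  -420.5    0. ]
scene wedge [223.9, 210.4] 0.81 [561.1 -75.2   0. ]
scene wedge [186.8, 283.4] 0.61 [ 762.2 -231.2    0. ]
scene short_foot [261.5, 195.1] 0.94 [538.8  51.8  -0. ]
scene wedge_mid [226.0, 212.6] 0.66 [571.5 -72.   -0. ]
scene scale_center [308.5, 199.6] 0.94 [604.3 180.1   0. ]
scene far_foot [356.1, 214.8] 0.58 [707.3 285.2   0. ]
0.7 [192.7 620.8 212.3] [[ 0.3  1.   0. ]
 [ 1.  -0.3  0. ]
 [ 0.   0.  -1. ]] 0.9986685037167977
```

View pics/top1.png

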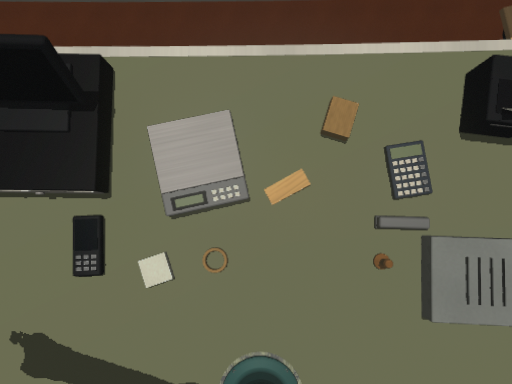

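View pics/scene1.png

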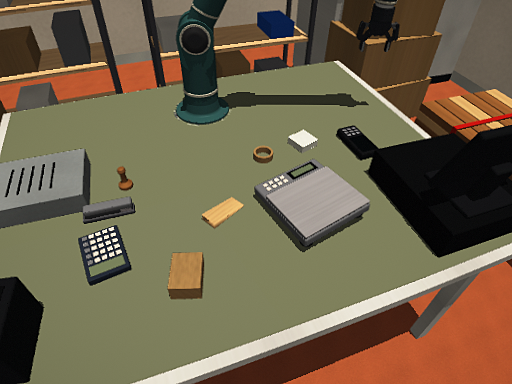

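```bash
python3 - <<'E'
from h import *
np.set_printoptions(precision=1,suppress=True)
print(bot.get_obs()['tool_rot'])
for l in ['wedge','scale']:
    r=models.masks_of(l,'top');
    m=r[0]['region'];print(l,r[0]['confidence'],r[0]['pixel'],m.sum())
    P=cloud('top',np.load('top.npy'))[m]
    P=P[np.isfinite(P).all(1)]
    print(np.percentile(P,[1,50,99],axis=0))
    np.save(l+'_P.npy',P)
    print(cv2.minAreaRect(P[:,:2].astype(np.float32)))
    print([np.round(x) for x in cv2.boxPoints(cv2.minAreaRect(P[:,:2].astype(np.float32)))])
    A=np.c_[P[:,:2]-P[:,:2].mean(0),np.ones(len(P))]
    k=np.abs(P[:,2]-np.median(P[:,2]))<15
    c=np.linalg.lstsq(A[k],P[k,2],rcond=None)[0];print('slope',c*1000, np.degrees(np.arctan2(c[1],c[0])),np.hypot(c[0],c[1]))
E
```

```text
[[ 0.3  1.   0. ]
 [ 1.  -0.3  0. ]
 [ 0.   0.  -1. ]]
wedge 0.55 [285.5, 186.3] 765
[[ 524.4 -136.1    0.1]
 [ 568.3  -78.6   12.6]
 [ 609.4  -19.9   24.6]]
((552.53125, -56.28038024902344), (60.46493148803711, 181.68446350097656), 34.05107879638672)
[array([477.,   2.], dtype=float32), array([ 578., -148.], dtype=float32), array([ 628., -115.], dtype=float32), array([527.,  36.], dtype=float32)]
slope [   80.2  -143.8 12342.5] -60.85490729532971 0.16470311747102828
scale 0.88 [194.0, 162.2] 7749
[[500.9  40.4  44.9]
 [630.9 162.2  66.3]
 [757.9 280.8  79.3]]
((612.4725952148438, 159.86155700683594), (332.6397399902344, 250.57089233398438), 12.284360885620117)
[array([423., 247.], dtype=float32), array([477.,   2.], dtype=float32), array([802.,  73.], dtype=float32), array([748., 318.], dtype=float32)]
slope [   71.6    62.7 65090.2] 41.19114495243502 0.09513214567856294
```

The scale is at (200,162) in the top view, with its keys facing the robot. The wedge is at (287,186), with its thin end towards the scale's front right corner. Next I refine both poses.

```bash
python3 - <<'E'
from h import *
np.set_printoptions(precision=1,suppress=True)
D=np.load('top.npy');C=cloud('top',D)
# regions by height near
Z=C[...,2];X=C[...,0];Y=C[...,1]
# wedge: colour+height
im=cv2.imread('pics/top1.png');hsv=cv2.cvtColor(im,cv2.COLOR_BGR2HSV)
m=(hsv[...,1]>110)&(hsv[...,2]>90)&(X>480)&(X<660)&(Y<10)&(Y>-160)
m=cv2.morphologyEx(m.astype(np.uint8),cv2.MORPH_OPEN,np.ones((3,3)))>0
P=C[m];r=cv2.minAreaRect(P[:,:2].astype(np.float32));print(m.sum(),r);print(cv2.boxPoints(r))
me=cv2.erode(m.astype(np.uint8),np.ones((3,3)))>0
Q=C[me];A=np.c_[Q[:,:2]-Q[:,:2].mean(0),np.ones(len(Q))];c=np.linalg.lstsq(A,Q[:,2],rcond=None)[0]
print('wedge mean',Q.mean(0),'slope dir',np.degrees(np.arctan2(-c[1],-c[0])),np.hypot(*c[:2]))
# scale
m=(Z>35)&(Z<95)&(X>480)&(X<780)&(Y<300)&(Y>20)
m=cv2.morphologyEx(m.astype(np.uint8),cv2.MORPH_OPEN,np.ones((5,5)))>0
P=C[m];r=cv2.minAreaRect(P[:,:2].astype(np.float32));print(m.sum(),r);print(cv2.boxPoints(r))
me=cv2.erode(m.astype(np.uint8),np.ones((7,7)))>0
me&=(X>580)
Q=C[me];A=np.c_[Q[:,:2]-r[0],np.ones(len(Q))];c=np.linalg.lstsq(A,Q[:,2],rcond=None)[0]
print('plate',c,np.std(Q[:,2]-A@c),np.degrees(np.arctan2(c[1],c[0])))
for l in ['calculator','card_reader','tape_roll','stapler','paper_box','note_block','ink_stamp']:
    q=models.mark_of(l,'top');print(l,[ (onz('top',a['pixel'],0)[:2],a['confidence']) for a in q[:1]])
print(onz('top',[286.1,185.6],6), onz('scene',[226,212.6],6),onz('scene',[308.5,199.6],45),onz('top',[197.2,165.2],45))
E
```

```text
764 ((568.1641235351562, -81.76838684082031), (50.38723373413086, 123.73197937011719), 27.728816986083984)
[[ 517.1  -38.7]
 [ 574.6 -148.3]
 [ 619.2 -124.8]
 [ 561.7  -15.3]]
wedge mean [567.3 -80.5  12.6] slope dir 118.10711111121257 0.17055819581374487
7760 ((631.9180908203125, 162.6805877685547), (247.1922149658203, 229.3263397216797), 11.6201171875)
[[487.8 250.1]
 [534.   25.5]
 [776.1  75.3]
 [729.9 299.9]]
plate [ 0.   0.1 66.8] 2.419032341612033 57.2335924481854
calculator [(array([ 607.6, -415.8]), 0.98)]
card_reader [(array([420.6, 475.6]), 0.97)]
tape_roll [(array([366.8, 130.3]), 0.72)]
stapler [(array([ 460.2, -393.1]), 0.91)]
paper_box [(array([ 753.6, -226.3]), 0.68)]
note_block [(array([ 357.2, -333.6]), 0.71)]
ink_stamp [(array([ 371.8, -330.3]), 0.7)]
[570.2 -79.3   6. ] [576.7 -73.3   6. ] [641.5 155.   45. ] [625.4 165.2  45. ]
```

```bash
cat >> h.py <<'E'
def delta(target,head):
    "shift in tool axes (mm) and turn so that -tool_y heads at `head` deg"
    o=bot.get_obs();R=np.array(o['tool_rot']);t=np.array(o['tcp_pos'])
    s=R.T@(np.array(target,float)-t)
    cur=np.degrees(np.arctan2(-R[1,1],-R[0,1]));a=(cur-head+180)%360-180
    return s.round(1),round(a,1),t.round(1),np.round(o['wrist_force'],1),round(o['time_s'],2)
E
python3 - <<'E'
from h import *
print(delta([596.7,-174.6,120],102), bot.nose_length)
print(np.array(bot.get_obs()['tool_rot']).round(4))
E
```

```text
(array([-640. ,  621.6,   92.3]), np.float64(60.8), array([192.6, 620.8, 212.3]), array([-0.7,  0.5,  0.1]), 1.15) 11.0
[[ 2.964e-01  9.551e-01  1.000e-04]
 [ 9.551e-01 -2.964e-01  1.000e-04]
 [ 1.000e-04  0.000e+00 -1.000e+00]]
```

```bash
python3 -m creep '[[0.016,-0.026,0.026,0,5],[0.016,-0.053,0.052,0,10],[0.016,-0.08,0.078,0,15],[0.016,-0.107,0.104,0,20],[0.016,-0.134,0.13,0,25],[0.016,-0.16,0.156,0,30],[0.016,-0.187,0.182,0,35],[0.016,-0.214,0.208,0,40],[0.016,-0.24,0.234,0,45],[0.016,-0.267,0.26,0,50],[0.016,-0.294,0.286,0,55],[0.016,-0.32,0.31,0,60.8]]' 30
python3 -c "
from h import *
print(delta([596.7,-174.6,120],102))"
```

```text
time_s: 2.15
tcp_pos: [394.7, 221.5, 212.7]
tool_rot: [[0.979, 0.203, 0.001], [0.203, -0.979, 0.001], [0.001, -0.001, -1.0]]
wrist_force: [-0.7, -0.3, 0.3]
gripper_width: 0.187
(array([117.6, 428.8,  92.5]), np.float64(-0.3), array([394.7, 221.5, 212.7]), array([-0.7, -0.3,  0.3]), 2.15)
```

```bash
python3 -m creep '[[0.016,0.01,0.036,0,0],[0.016,0.02,0.072,0,0],[0.016,0.03,0.108,0,0],[0.016,0.04,0.144,0,0],[0.016,0.05,0.18,0,0],[0.016,0.06,0.216,0,0],[0.016,0.07,0.252,0,0],[0.016,0.08,0.288,0.02,0],[0.016,0.09,0.324,0.04,0],[0.016,0.1,0.36,0.06,0],[0.016,0.11,0.396,0.08,0],[0.016,0.118,0.429,0.092,0]]'
python3 - <<'E'
from h import *
im,D=eyes.grab_frame('wrist');save(im,'w1.png')
im,D=eyes.grab_frame('scene');save(im,'s2.png')
print(delta([596.7,-174.6,16],102))
E
```

```text
time_s: 3.15
tcp_pos: [598.3, -172.9, 118.2]
tool_rot: [[0.978, 0.208, -0.002], [0.208, -0.978, 0.001], [-0.002, -0.001, -1.0]]
wrist_force: [1.1, 0.3, 0.4]
gripper_width: 0.185
(array([  0.6,  -4.9, 101.7]), np.float64(-0.5), array([ 597.4, -179.1,  117.7]), array([-0.2,  0.5,  0.5]), 3.25)
```

View pics/w1.png

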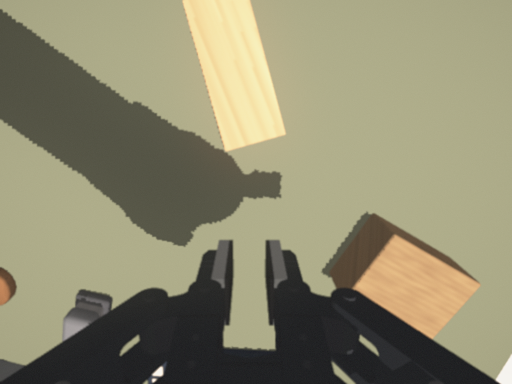

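View pics/s2.png

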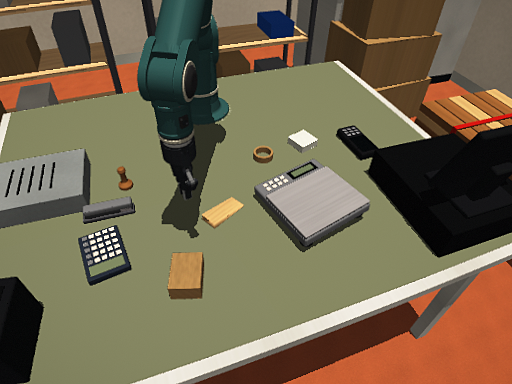

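The wrist view shows the thick end at pixels (227,150) and (284,133), straight ahead of the two fingers. The scene view shows clear space around the gripper.

```bash
python3 - <<'E'
from h import *
np.set_printoptions(precision=1,suppress=True)
for p in [(227,150),(284,133)]: print(onz('wrist',p,23))
print(delta([596.7,-174.6,16],102))
E
python3 -m creep '[[0.016,0,-0.001,0.02,-0.5],[0.016,0,-0.002,0.04,-0.5],[0.016,0,-0.003,0.06,-0.5],[0.016,0,-0.004,0.08,-0.5],[0.016,0,-0.005,0.09,-0.5],[0.016,0,-0.005,0.097,-0.5],[0.016,0,-0.005,0.1,-0.5],[0.016,0,-0.005,0.1,-0.5],[0.016,0,-0.005,0.1,-0.5]]'
```

```text
[ 572.6 -150.2   23. ]
[ 614.5 -127.7   23. ]
(array([  0.6,  -4.9, 101.7]), np.float64(-0.5), array([ 597.4, -179.1,  117.7]), array([-0.2,  0.5,  0.5]), 3.25)
time_s: 4.0
tcp_pos: [597.9, -167.3, 21.2]
tool_rot: [[0.976, 0.216, 0.002], [0.216, -0.976, -0.0], [0.001, 0.001, -1.0]]
wrist_force: [-0.1, -0.9, -0.6]
gripper_width: 0.19
```

```bash
python3 -m creep '[[0.016,0,0,0.002,0],[0.016,0,0,0.005,0],[0.016,0,0,0.005,0]]'
python3 - <<'E'
from h import *
print(delta([596.7,-174.6,16],102))
im,D=eyes.grab_frame('wrist');save(im,'w2.png')
E
```

```text
time_s: 4.25
tcp_pos: [597.2, -166.9, 15.3]
tool_rot: [[0.976, 0.216, 0.0], [0.216, -0.976, 0.0], [0.0, -0.0, -1.0]]
wrist_force: [-0.0, -0.0, 0.5]
gripper_width: 0.186
(array([-2.2,  7.4, -0.7]), np.float64(0.5), array([ 597.2, -166.9,   15.3]), array([-0. , -0. ,  0.5]), 4.25)
```

View pics/w2.png

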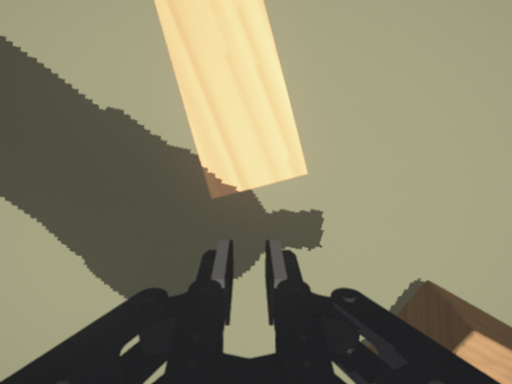

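The wedge is at the top of the wrist view, its left rear corner (212,198) ahead of the left finger (222,245), and nothing is touching yet. I start pushing slowly.

```bash
python3 -m creep '[[0.016,0,-0.004,0,0],[0.016,0,-0.008,0,0],[0.016,0,-0.012,0,0],[0.016,0,-0.016,0,0],[0.016,0,-0.02,0,0],[0.016,0,-0.024,0,0],[0.016,0,-0.028,0,0],[0.016,0,-0.032,0,0],[0.016,0,-0.036,0,0],[0.016,0,-0.04,0,0],[0.016,0,-0.04,0,0]]'
python3 - <<'E'
from h import *
print(delta([596.7,-174.6,16],102))
im,D=eyes.grab_frame('wrist');save(im,'w3.png')
im,D=eyes.grab_frame('top');save(im,'t3.png');np.save('top3.npy',D)
E
```

```text
time_s: 5.22
tcp_pos: [588.4, -126.7, 15.2]
tool_rot: [[0.976, 0.217, -0.0], [0.217, -0.976, 0.001], [-0.0, -0.001, -1.0]]
wrist_force: [0.6, 0.5, -0.2]
gripper_width: 0.186
(array([-2.3, 48.6, -0.8]), np.float64(0.5), array([ 588.4, -126.7,   15.2]), array([ 0.6,  0.5, -0.2]), 5.22)
```

View pics/w3.png

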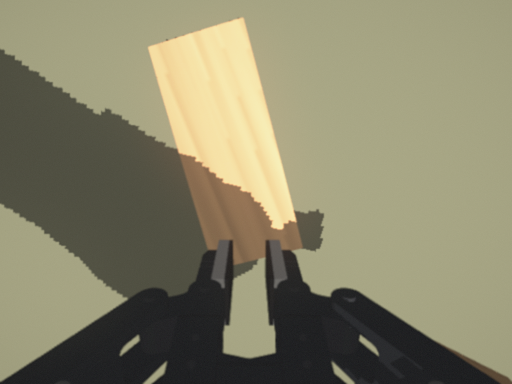

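View pics/t3.png

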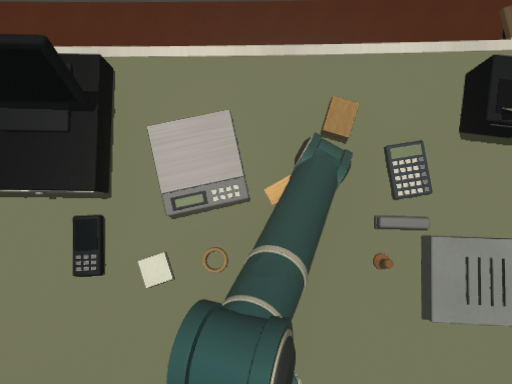

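The wedge is now close to the fingers in the wrist view, with thin end corners at (150,46) and (243,18) and the thick end near row 250. I measure it.

```bash
cat >> h.py <<'E'
def wedgefit(thinL,thinR,backR=None):
    a=onz('wrist',thinL,3)[:2];b=onz('wrist',thinR,3)[:2]
    m=(a+b)/2;print('thin',a.round(1),b.round(1),'width',np.linalg.norm(a-b).round(1))
    d=b-a;h=np.degrees(np.arctan2(d[1],d[0]))+90;u=np.array([np.cos(np.radians(h)),np.sin(np.radians(h))])
    print('head',h.round(1),'mid',(m-60*u).round(1))
    if backR is not None:
        c=onz('wrist',backR,23)[:2];e=b-c;print('backR',c.round(1),'len',np.linalg.norm(e).round(1),'head2',np.degrees(np.arctan2(e[1],e[0])).round(1))
E
python3 -c "
from h import *
wedgefit((150,46),(243,18),(301,248))
print(bot.get_obs()['gripper_width'])
"
```

```text
thin [517.5 -39.5] [560.7 -17.1] width 48.7
head 117.4 mid [566.7 -81.6]
backR [ 615.7 -122.8] len 119.2 head2 117.5
0.18839619757120182
```

```bash
python3 - <<'E'
from h import *
p=eyes.camera_params('wrist');T=np.array(p['extrinsics']);o=bot.get_obs();R=np.array(o['tool_rot']);t=np.array(o['tcp_pos'])
K=np.array([[p['fx'],0,p['cx']],[0,p['fy'],p['cy']],[0,0,1]])
def proj(P):
    q=np.linalg.inv(T)@np.r_[P,1];return cv2.projectPoints(q[:3].reshape(1,1,3),np.zeros(3),np.zeros(3),K,np.array(p['dist'],float))[0].ravel()
for s in [(0,0,0),(0,0,11),(-8,0,11),(8,0,11),(-8,-11,11),(8,-11,11),(-22,-11,11),(22,-11,11)]: print(s,proj(t+R@np.array(s,float)).round(0))
print('cam in tool',(R.T@(T[:3,3]-t)).round(0),(R.T@T[:3,:3]).round(2))
im,D=eyes.grab_frame('wrist');C=cloud('wrist',D)
for c,r in [(222,250),(222,275),(278,250),(250,250),(212,300),(240,200),(240,100),(228,243),(215,245)]: print((c,r),C[r,c].round(0), (R.T@(C[r,c]-t)).round(0))
im,D=eyes.grab_frame('scene');save(cv2.resize(im[130:260,130:300],None,fx=4,fy=4,interpolation=cv2.INTER_CUBIC),'s4.png')
E
```

```text
(0, 0, 0) [250. 240.]
(0, 0, 11) [250. 232.]
(-8, 0, 11) [236. 232.]
(8, 0, 11) [263. 232.]
(-8, -11, 11) [236. 214.]
(8, -11, 11) [263. 214.]
(-22, -11, 11) [212. 214.]
(22, -11, 11) [288. 214.]
cam in tool [  -0.  -79. -161.] [[ 1.    0.   -0.  ]
 [ 0.    0.95  0.31]
 [ 0.   -0.31  0.95]]
(222, 250) [ 574. -120.   48.] [-13. -11. -32.]
(222, 275) [ 576. -120.   69.] [-11. -11. -53.]
(278, 250) [ 598. -114.   49.] [ 13. -12. -34.]
(250, 250) [ 589. -131.   22.] [ 0.  3. -7.]
(212, 300) [ 573. -119.   86.] [-13. -12. -70.]
(240, 200) [ 578. -106.   17.] [ -5. -24.  -2.]
(240, 100) [568. -56.  10.] [ -5. -75.   6.]
(228, 243) [ 576. -120.   41.] [-10. -11. -26.]
(215, 245) [ 570. -132.   22.] [-19.   0.  -7.]
```

View pics/s4.png

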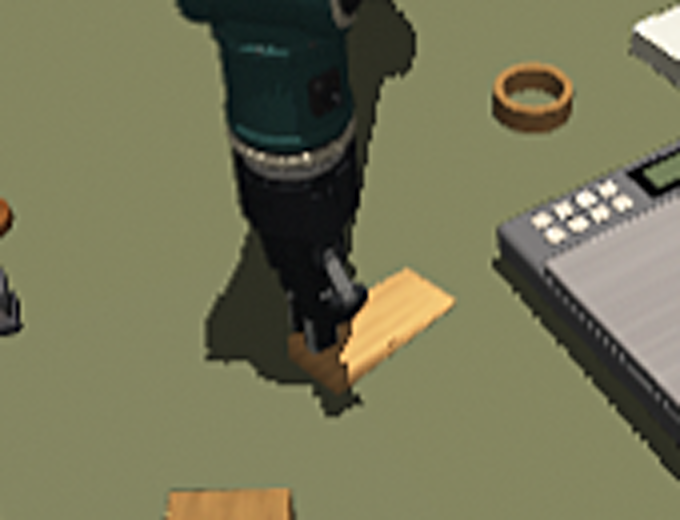

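```bash
python3 - <<'E'
from h import *
o=bot.get_obs();R=np.array(o['tool_rot']);t=np.array(o['tcp_pos'])
im,D=eyes.grab_frame('scene');C=cloud('scene',D)
L=(C-t)@R
for r in range(196,222,2):
    print(r,[tuple(int(v) for v in L[r,c].round(0)) for c in range(200,224,4)])
p=eyes.camera_params('scene');T=np.array(p['extrinsics'])
K=np.array([[p['fx'],0,p['cx']],[0,p['fy'],p['cy']],[0,0,1]])
for s in [(0,0,0),(0,0,11),(-15,0,11),(15,0,11),(15,0,-26)]:
    q=np.linalg.inv(T)@np.r_[t+R@np.array(s,float),1];print(s,cv2.projectPoints(q[:3].reshape(1,1,3),np.zeros(3),np.zeros(3),K,np.array(p['dist'],float))[0].ravel().round(0))
E
```

```text
196 [(-10, 13, -87), (17, 13, -111), (37, 10, -126), (41, 1, -125), (-78, -65, 13), (-70, -75, 11)]
198 [(-16, 11, -74), (20, 14, -107), (33, 9, -115), (45, 3, -123), (-72, -62, 15), (-65, -72, 14)]
200 [(-14, 12, -68), (20, 15, -100), (19, 3, -93), (43, 3, -113), (54, -3, -119), (58, -12, -118)]
202 [(-80, -12, 12), (20, 15, -92), (19, 4, -85), (42, 3, -106), (57, -1, -116), (60, -11, -114)]
204 [(-75, -10, 15), (-8, 5, -54), (-9, -7, -46), (59, 11, -117), (62, 2, -115), (65, -8, -113)]
206 [(-69, -6, 16), (-6, 6, -48), (19, 5, -71), (60, 12, -111), (62, 2, -108), (-28, -52, 5)]
208 [(-59, -2, 13), (-9, 6, -38), (32, 11, -79), (55, 10, -99), (51, -2, -88), (-17, -47, 0)]
210 [(-55, 1, 16), (-7, 7, -31), (33, 13, -73), (51, 9, -87), (-13, -32, -3), (-10, -43, 0)]
212 [(-47, 4, 16), (-10, 7, -20), (17, 6, -46), (22, -3, -45), (-7, -28, -3), (-1, -38, -2)]
214 [(-40, 8, 16), (-15, 5, -6), (16, 6, -37), (21, -3, -36), (1, -24, -4), (6, -34, -3)]
216 [(-32, 12, 15), (-9, 9, -6), (14, 7, -27), (19, -3, -25), (8, -20, -6), (13, -30, -4)]
218 [(-25, 15, 15), (-12, 9, 5), (6, 4, -9), (10, -7, -7), (14, -17, -4), (17, -28, -1)]
220 [(-18, 19, 15), (-11, 9, 13), (7, 5, -2), (17, -3, -7), (21, -13, -4), (23, -25, 0)]
(0, 0, 0) [208. 218.]
(0, 0, 11) [209. 221.]
(-15, 0, 11) [206. 217.]
(15, 0, 11) [211. 224.]
(15, 0, -26) [210. 215.]
```

```bash
python3 - <<'E'
from h import *
o=bot.get_obs();R=np.array(o['tool_rot']);t=np.array(o['tcp_pos'])
im,D=eyes.grab_frame('wrist');L=(cloud('wrist',D)-t)@R
for r in range(230,300,4): print(r,[tuple(int(v) for v in L[r,c].round(0)) for c in (206,212,218,222,226,230,234)])
save(cv2.resize(im[200:380,150:350],None,fx=4,fy=3.3,interpolation=cv2.INTER_NEAREST),'w4.png')
print(o['gripper_width'],o['joints'])
E
```

```text
230 [(-24, -7, -3), (-20, -8, -5), (-17, -8, -4), (-15, -8, -4), (-13, -8, -3), (-11, -8, -3), (-8, -8, -4)]
234 [(-24, -6, -5), (-20, -6, -4), (-17, -6, -5), (-15, -6, -4), (-13, -5, -4), (-11, -5, -3), (-8, -6, -5)]
238 [(-24, -3, -4), (-20, -4, -5), (-17, -3, -4), (-15, -4, -5), (-13, -4, -5), (-11, -3, -4), (-8, -4, -5)]
242 [(-27, 9, 16), (-20, -2, -6), (-15, -12, -25), (-13, -12, -26), (-11, -11, -24), (-9, -11, -25), (-8, -2, -6)]
246 [(-27, 12, 17), (-21, 1, -5), (-15, -11, -29), (-13, -11, -29), (-11, -11, -28), (-9, -12, -30), (-8, 0, -7)]
250 [(-27, 15, 17), (-18, -7, -26), (-14, -11, -33), (-12, -11, -33), (-11, -11, -32), (-9, -11, -33), (-9, 3, -6)]
254 [(-20, -7, -29), (-17, -7, -30), (-14, -11, -37), (-12, -12, -38), (-10, -12, -37), (-9, -12, -38), (-9, 6, -5)]
258 [(-20, -7, -33), (-17, -7, -32), (-14, -11, -39), (-12, -11, -40), (-10, -11, -40), (-9, -10, -38), (-9, 7, -8)]
262 [(-19, -7, -36), (-17, -8, -37), (-13, -12, -44), (-12, -11, -44), (-10, -11, -43), (-9, -8, -38), (-10, 23, 17)]
266 [(-19, -6, -39), (-17, -7, -39), (-13, -11, -46), (-11, -11, -46), (-10,
[... 390 characters left out ...]
16)]
282 [(-16, -13, -61), (-14, -11, -58), (-12, -12, -59), (-11, -10, -56), (-9, -9, -55), (-9, 0, -42), (-10, 38, 16)]
286 [(-16, -13, -64), (-14, -12, -62), (-12, -12, -62), (-11, -7, -55), (-9, -8, -56), (0, -79, -161), (-10, 40, 16)]
290 [(-15, -13, -66), (-14, -12, -64), (-11, -13, -65), (-11, -7, -57), (-9, -6, -55), (-9, 3, -43), (-10, 44, 16)]
294 [(-15, -12, -67), (-13, -12, -67), (-11, -12, -67), (-10, -7, -59), (-9, -4, -55), (-9, 4, -44), (-10, 47, 16)]
298 [(-15, -12, -69), (-13, -12, -69), (-11, -12, -69), (-10, -8, -64), (-9, -3, -56), (-9, 6, -44), (-10, 50, 16)]
0.1853688175800733 [ -9.9518558   39.144689    25.54931642 106.76631852 -25.19885068
  39.70985335  42.72197784]
```

View pics/w4.png

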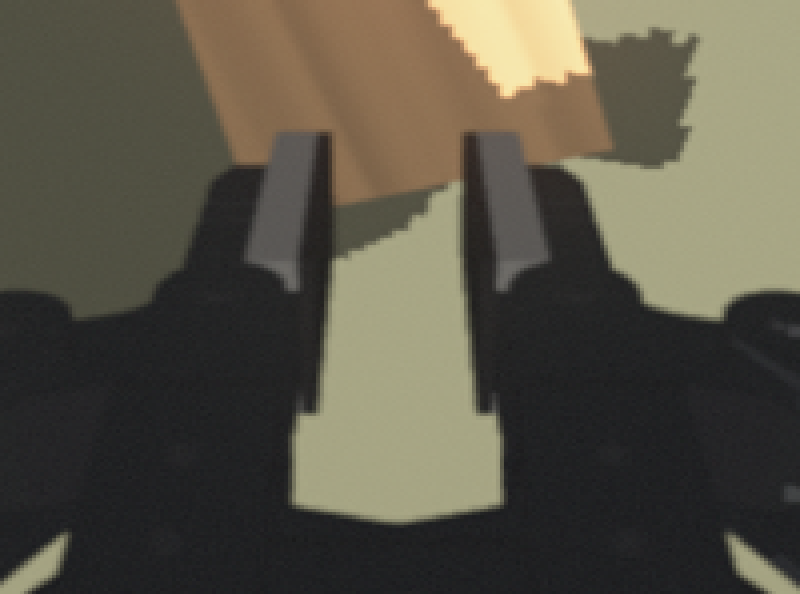

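The depth readings from both cameras put the pad tips about 25 mm behind the reported TCP, not 11 mm ahead of it. So the fingers have been hovering at about z 40 mm, over the wedge. The wedge hasn't moved and there was no force. I back off and go about 36 mm lower, watching the force.

```bash
python3 -m creep '[[0.016,0,0.02,0,0],[0.016,0,0.048,0,0],[0.016,0,0.048,0.01,0],[0.016,0,0.048,0.02,0],[0.016,0,0.048,0.026,0],[0.016,0,0.048,0.03,0],[0.016,0,0.048,0.03,0],[0.016,0,0.048,0.03,0]]'
python3 - <<'E'
from h import *
print(delta([596.7,-174.6,-18],102))
im,D=eyes.grab_frame('wrist');save(im,'w5.png')
o=bot.get_obs();R=np.array(o['tool_rot']);t=np.array(o['tcp_pos']);C=cloud('wrist',D)
for r in (236,240,242,246,250): print(r,C[r,224].round(0),C[r,276].round(0))
E
```

```text
time_s: 6.18
tcp_pos: [598.8, -173.9, -15.1]
tool_rot: [[0.976, 0.217, -0.001], [0.217, -0.976, 0.001], [-0.001, -0.001, -1.0]]
wrist_force: [0.1, -0.1, 0.6]
gripper_width: 0.186
(array([-2.2,  0.3,  2.9]), np.float64(0.5), array([ 598.8, -173.9,  -15.1]), array([ 0.1, -0.1,  0.6]), 6.18)
236 [ 584. -167.    1.] [ 610. -162.   -0.]
240 [ 585. -166.    9.] [ 609. -161.    8.]
242 [ 585. -166.    9.] [ 609. -160.   11.]
246 [ 585. -166.   14.] [ 608. -160.   15.]
250 [ 585. -166.   18.] [ 608. -161.   18.]
```

View pics/w5.png

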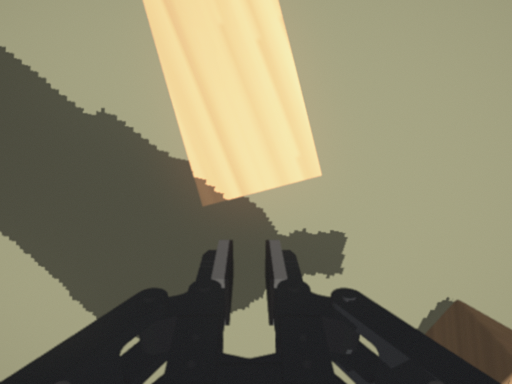

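Tips are now at about z 9 mm, free of contact. I shift 6 mm left so the left finger meets the rear left corner (203,205), lower 3 mm more, and push.

```bash
python3 -m creep '[[0.016,-0.003,0,0.002,0],[0.016,-0.006,0,0.003,0],[0.016,-0.006,-0.005,0.003,0],[0.016,-0.006,-0.01,0.003,0],[0.016,-0.006,-0.015,0.003,0],[0.016,-0.006,-0.02,0.003,0],[0.016,-0.006,-0.025,0.003,0],[0.016,-0.006,-0.03,0.003,0],[0.016,-0.006,-0.035,0.003,0],[0.016,-0.006,-0.04,0.003,0],[0.016,-0.006,-0.045,0.003,0],[0.016,-0.006,-0.045,0.003,0]]'
python3 - <<'E'
from h import *
print(delta([596.7,-174.6,-18],102))
im,D=eyes.grab_frame('wrist');save(im,'w6.png')
E
```

```text
time_s: 7.23
tcp_pos: [583.2, -130.6, -17.8]
tool_rot: [[0.976, 0.217, -0.0], [0.217, -0.976, 0.001], [-0.0, -0.001, -1.0]]
wrist_force: [0.3, -0.1, -0.1]
gripper_width: 0.188
(array([ 3.7, 45.9,  0.1]), np.float64(0.5), array([ 583.2, -130.6,  -17.8]), array([ 0.3, -0.1, -0.1]), 7.23)
```

View pics/w6.png

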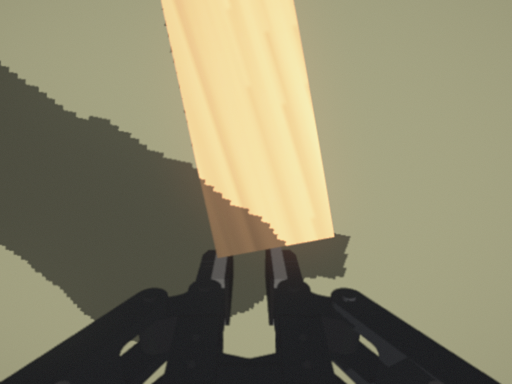

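The wedge is turning as planned, with its rear edge now running from (217,256) to (333,237). I continue.

```bash
python3 -m creep '[[0.016,0,-0.004,0,0],[0.016,0,-0.008,0,0],[0.016,0,-0.012,0,0],[0.016,0,-0.016,0,0],[0.016,0,-0.02,0,0],[0.016,0,-0.02,0,0]]'
python3 - <<'E'
from h import *
print(delta([596.7,-174.6,-18],102))
im,D=eyes.grab_frame('wrist');save(im,'w7.png')
im,D=eyes.grab_frame('top');save(cv2.resize(im[80:240,130:340],None,fx=3.8,fy=3.6,interpolation=cv2.INTER_CUBIC),'t7.png')
im,D=eyes.grab_frame('scene');save(cv2.resize(im[130:260,180:380],None,fx=4,fy=4,interpolation=cv2.INTER_CUBIC),'s7.png')
E
```

```text
time_s: 7.78
tcp_pos: [578.8, -111.3, -17.8]
tool_rot: [[0.976, 0.217, -0.0], [0.217, -0.976, 0.001], [-0.0, -0.001, -1.0]]
wrist_force: [-0.9, -0.3, 0.3]
gripper_width: 0.183
(array([ 3.7, 65.6,  0.1]), np.float64(0.5), array([ 578.8, -111.3,  -17.8]), array([-0.9, -0.3,  0.3]), 7.78)
```

View pics/w7.png

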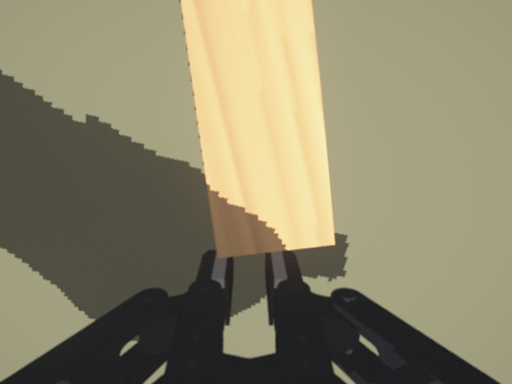

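View pics/t7.png

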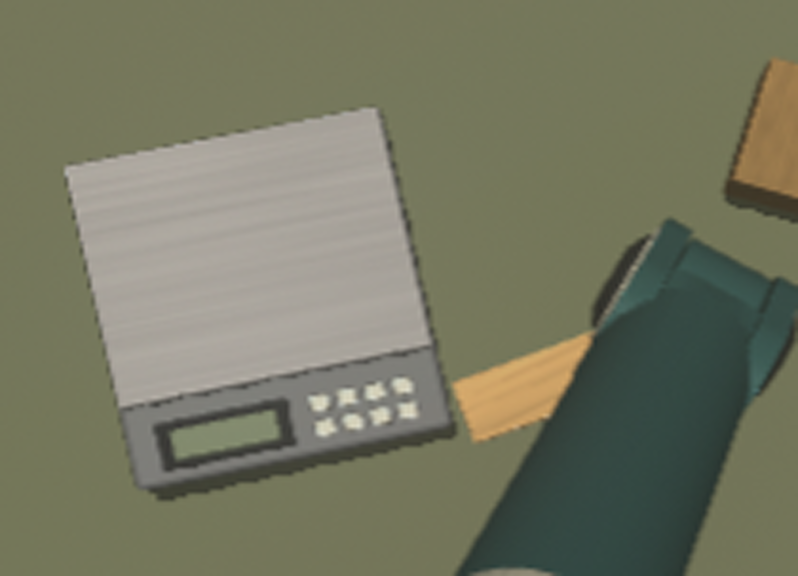

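View pics/s7.png

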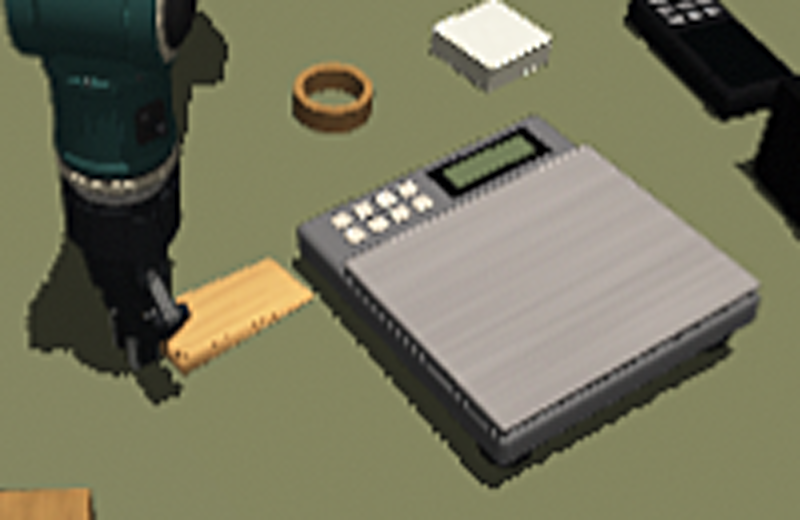

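```bash
python3 - <<'E'
from h import *
def full(p): return (130+p[0]/3.8,80+p[1]/3.6)
a=onz('top',full((475,440)),3)[:2];b=onz('top',full((453,383)),3)[:2];print('thin L,R',a,b,np.linalg.norm(a-b))
d=b-a;h=np.degrees(np.arctan2(d[1],d[0]))+90;u=np.array([np.cos(np.radians(h)),np.sin(np.radians(h))]);print('head',h,'mid',(a+b)/2-60*u)
F=np.array([552,54.6]);q=F-(a+b)/2;print('foot ahead of tip',q@u,'right',q@np.array([u[1],-u[0]]))
# wrist: back corners and edge heading
c=onz('wrist',(217,257),23)[:2];e=onz('wrist',(334,244),23)[:2];print('back',c,e,np.degrees(np.arctan2(*(e-c)[::-1]))+90)
h=np.degrees(np.arctan2(*(e-c)[::-1]))+90;u=np.array([np.cos(np.radians(h)),np.sin(np.radians(h))]);M=(c+e)/2+60*u;print('mid2',M)
q=F-M;print('foot ahead of mid',q@u,'right',q@np.array([u[1],-u[0]]))
E
python3 - <<'E'
from h import *
P=0
D=None
im,D=eyes.grab_frame('top');C=cloud('top',D);X,Y,Z=C[...,0],C[...,1],C[...,2]
m=(Z>35)&(Z<95)&(X>480)&(X<790)&(Y<310)&(Y>20)
m=cv2.morphologyEx(m.astype(np.uint8),cv2.MORPH_OPEN,np.ones((5,5)))>0
Q=C[m];r=cv2.minAreaRect(Q[:,:2].astype(np.float32));print(r,cv2.boxPoints(r))
E
```

```text
thin L,R [524.42587201   8.68386232] [569.29372214  24.56702334] 47.59620550783521
head 109.49389734038812 mid [566.88218439 -39.93517957]
foot ahead of tip 34.082424254474915 right 17.517906139418454
back [ 562.82991734 -103.68623527] [609.69501558 -87.1061526 ] 109.48292197585359
mid2 [566.25091406 -38.83173716]
foot ahead of mid 92.83497285618 right 17.72698153107008
((631.2293701171875, 163.01290893554688), (246.0872802734375, 229.9489288330078), 11.781437873840332) [[487.3025   250.44235 ]
 [534.2532    25.337631]
 [775.15625   75.583466]
 [728.20557  300.68817 ]]
```

```bash
python3 -m creep '[[0.016,0,-0.004,0,0],[0.016,0,-0.008,0,0],[0.016,0,-0.012,0,0],[0.016,0,-0.016,0,0],[0.016,0,-0.02,0,0],[0.016,0,-0.022,0,0],[0.016,0,-0.022,0,0]]'
python3 - <<'E'
from h import *
print(delta([596.7,-174.6,-18],102))
im,D=eyes.grab_frame('wrist');save(im,'w8.png')
im,D=eyes.grab_frame('top');save(cv2.resize(im[80:240,130:340],None,fx=3.8,fy=3.6,interpolation=cv2.INTER_CUBIC),'t8.png')
E
```

```text
time_s: 8.57
tcp_pos: [574.2, -90.2, -17.7]
tool_rot: [[0.976, 0.217, -0.0], [0.217, -0.976, 0.001], [-0.0, -0.001, -1.0]]
wrist_force: [0.1, -0.1, -0.2]
gripper_width: 0.188
(array([ 3.7, 87.3,  0.2]), np.float64(0.5), array([574.2, -90.2, -17.7]), array([ 0.1, -0.1, -0.2]), 8.57)
```

View pics/w8.png

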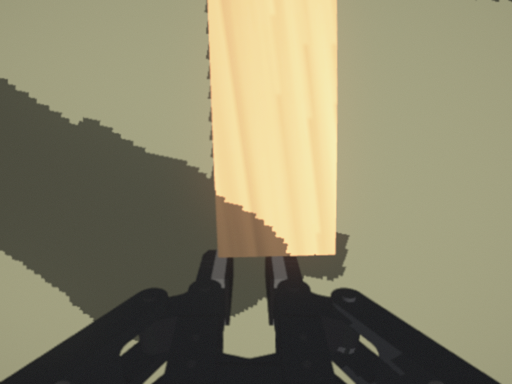

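View pics/t8.png

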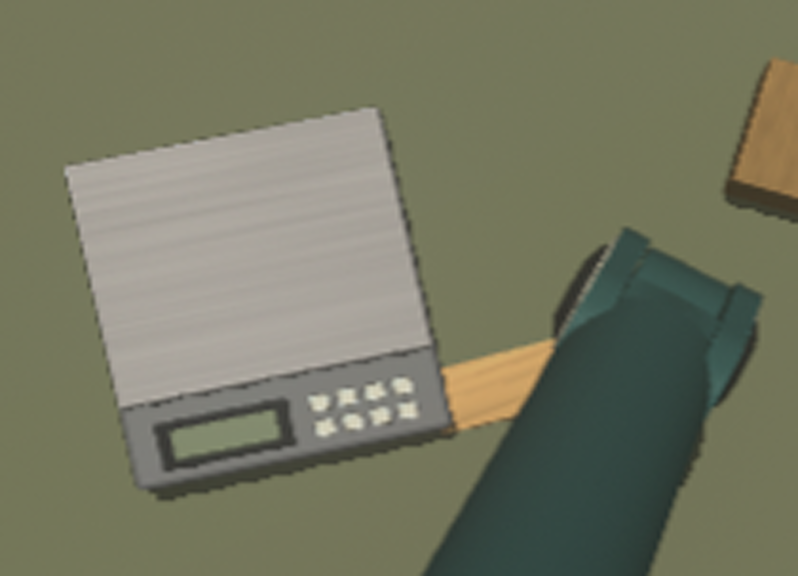

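The wedge is square to the fingers, its rear edge running from (218,257) to (335,255), and its thin end is just going under the housing's front right corner. I check the lateral offset and the distance left.

```bash
python3 - <<'E'
from h import *
F=np.array([552,54.6])
c=onz('wrist',(218,257),23)[:2];e=onz('wrist',(335,255),23)[:2]
h=np.degrees(np.arctan2(*(e-c)[::-1]))+90;u=np.array([np.cos(np.radians(h)),np.sin(np.radians(h))]);M=(c+e)/2+60*u;print('head',h,'mid2',M,np.linalg.norm(e-c))
q=F-M;print('foot ahead of mid',q@u,'right',q@np.array([u[1],-u[0]]),'to go',q@u-18)
im,D=eyes.grab_frame('scene')
for l in ['short_foot','wedge_mid']: print(l,[(r['pixel'],r['confidence'],onz('scene',r['pixel'],2)) for r in models.mark_of(l,'scene')[:1]])
E
```

```text
head 103.4644171073685 mid2 [568.73236378 -17.82575199] 49.80558655763958
foot ahead of mid 74.3310969705863 right 0.591246426040801 to go 56.3310969705863
short_foot []
wedge_mid [([244.7, 207.3], 0.56, array([571.46536656, -14.21453301,   2.        ]))]
```

```bash
python3 -m creep '[[0.016,0,-0.004,0,0],[0.016,0,-0.008,0,0],[0.016,0,-0.012,0,0],[0.016,0,-0.015,0,0],[0.016,0,-0.018,0,0],[0.016,0,-0.021,0,0],[0.016,0,-0.024,0,0],[0.016,0,-0.027,0,0],[0.016,0,-0.03,0,0],[0.016,0,-0.03,0,0]]'
python3 - <<'E'
from h import *
im,D=eyes.grab_frame('wrist');save(im,'w9.png')
im,D=eyes.grab_frame('scene');save(cv2.resize(im[130:260,180:380],None,fx=4,fy=4,interpolation=cv2.INTER_CUBIC),'s9.png')
print(delta([596.7,-174.6,-18],102))
E
```

```text
time_s: 9.65
tcp_pos: [567.7, -60.8, -17.8]
tool_rot: [[0.976, 0.217, -0.0], [0.217, -0.976, 0.001], [-0.0, -0.001, -1.0]]
wrist_force: [0.3, -1.9, 0.1]
gripper_width: 0.191
(array([3.800e+00, 1.173e+02, 1.000e-01]), np.float64(0.5), array([567.6, -60.9, -17.7]), array([-0.3, -0.5,  0.7]), 9.75)
```

View pics/w9.png

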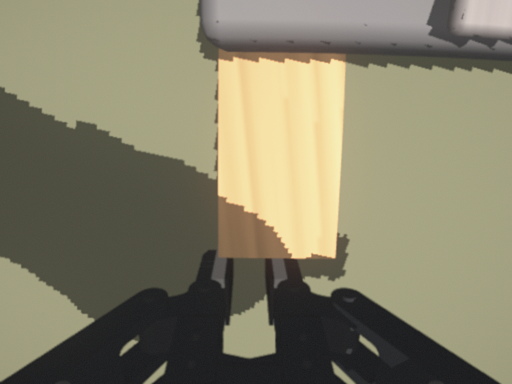

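View pics/s9.png

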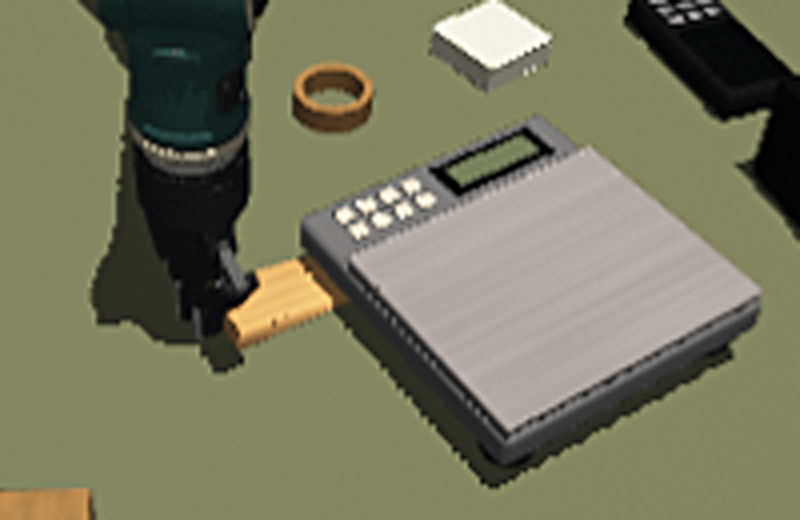

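The wedge is straight in under the corner and the foot is starting to load it (1.9 N). I continue in small steps, checking force and tilt.

```bash
cat >> h.py <<'E'
def tilt():
    im,D=eyes.grab_frame('top');C=cloud('top',D);X,Y,Z=C[...,0],C[...,1],C[...,2]
    m=(Z>35)&(Z<95)&(X>480)&(X<790)&(Y<320)&(Y>20)
    m=cv2.morphologyEx(m.astype(np.uint8),cv2.MORPH_OPEN,np.ones((5,5)))>0
    Q=C[m];r=cv2.minAreaRect(Q[:,:2].astype(np.float32))
    a=np.radians(11.7);c=np.array(r[0]);ex=np.array([np.cos(a),np.sin(a)]);ey=np.array([-ex[1],ex[0]])
    s=(C[...,:2]-c)@np.c_[ex,ey]
    k=m&(s[...,0]>-50)&(s[...,0]<115)&(abs(s[...,1])<105)
    A=np.c_[s[k],np.ones(k.sum())];z=Z[k]
    for _ in range(3):
        f=np.linalg.lstsq(A,z,rcond=None)[0];w=abs(z-A@f)<6;A,z=A[w],z[w]
    print('plate centre',c.round(1),'yaw rect',round(r[2],1),'slopes deg',np.degrees(f[:2]).round(2),'tilt',np.degrees(np.hypot(*f[:2])).round(2),'h',f[2].round(1))
    return im
E
python3 -c "
from h import *
tilt()"
python3 -m creep '[[0.016,0,-0.003,0,0],[0.016,0,-0.006,0,0],[0.016,0,-0.008,0,0],[0.016,0,-0.01,0,0],[0.016,0,-0.012,0,0],[0.016,0,-0.014,0,0],[0.016,0,-0.014,0,0]]'
python3 -c "
from h import *
tilt();print(delta([0,0,0],102))"
```

```text
plate centre [632.9 164.4] yaw rect 11.9 slopes deg [1.17 1.36] tilt 1.79 h 67.2
time_s: 10.38
tcp_pos: [564.6, -47.6, -17.7]
tool_rot: [[0.976, 0.216, -0.0], [0.216, -0.976, 0.0], [-0.0, -0.0, -1.0]]
wrist_force: [0.6, -2.9, -0.3]
gripper_width: 0.185
plate centre [633.4 165.4] yaw rect 11.9 slopes deg [0.54 0.61] tilt 0.81 h 67.2
(array([-541. , -168.6,  -17.5]), np.float64(0.5), array([564.6, -47.6, -17.7]), array([ 1.3, -1.2,  0.1]), 10.43)
```

```bash
python3 -m creep '[[0.016,0,-0.002,0,0],[0.016,0,-0.004,0,0],[0.016,0,-0.006,0,0],[0.016,0,-0.006,0,0]]'
python3 -c "
from h import *
tilt()"
python3 -m creep '[[0.016,0,-0.0015,0,0],[0.016,0,-0.003,0,0],[0.016,0,-0.003,0,0]]'
python3 -c "
from h import *
im=tilt();print(delta([0,0,0],102));eyes.grab_frame('wrist')
im,D=eyes.grab_frame('wrist');save(im,'w10.png')"
```

```text
time_s: 10.77
tcp_pos: [563.4, -41.8, -17.7]
tool_rot: [[0.976, 0.216, -0.0], [0.216, -0.976, 0.0], [-0.0, -0.0, -1.0]]
wrist_force: [-0.1, -1.9, 0.3]
gripper_width: 0.19
plate centre [633.7 165.7] yaw rect 11.8 slopes deg [0.29 0.28] tilt 0.4 h 67.2
time_s: 11.07
tcp_pos: [562.8, -39.1, -17.7]
tool_rot: [[0.976, 0.216, -0.0], [0.216, -0.976, 0.0], [-0.0, -0.0, -1.0]]
wrist_force: [0.3, -2.2, -0.4]
gripper_width: 0.187
plate centre [633.6 165.7] yaw rect 11.8 slopes deg [0.17 0.21] tilt 0.27 h 67.2
(array([-541. , -159.8,  -17.6]), np.float64(0.5), array([562.8, -39.1, -17.7]), array([-0.4, -1.3,  0.1]), 11.12)
```

View pics/w10.png

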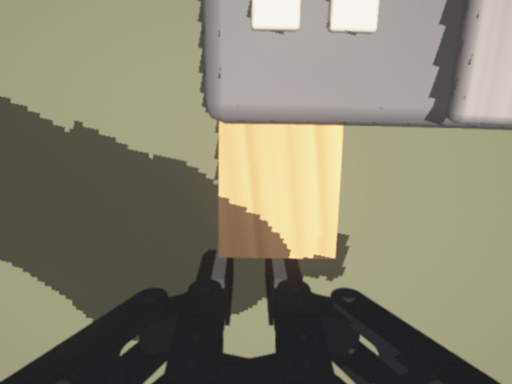

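Tilt is down to about 0.3 degrees with the force still low. I advance in 1–2 mm steps until the push force rises.

```bash
python3 -m creep '[[0.016,0,-0.001,0,0],[0.016,0,-0.002,0,0],[0.016,0,-0.003,0,0],[0.016,0,-0.003,0,0]]'
python3 -c "
from h import *
tilt()"
python3 -m creep '[[0.016,0,-0.001,0,0],[0.016,0,-0.002,0,0],[0.016,0,-0.002,0,0]]'
python3 -c "
from h import *
tilt()"

```

```text
time_s: 11.55
tcp_pos: [562.3, -36.8, -17.7]
tool_rot: [[0.976, 0.216, 0.0], [0.216, -0.976, -0.001], [0.0, 0.001, -1.0]]
wrist_force: [0.6, -3.8, -0.9]
gripper_width: 0.185
plate centre [633.7 165.9] yaw rect 11.8 slopes deg [0.13 0.11] tilt 0.17 h 67.2
time_s: 11.85
tcp_pos: [562.0, -35.6, -17.6]
tool_rot: [[0.977, 0.215, 0.001], [0.215, -0.977, -0.001], [0.001, 0.002, -1.0]]
wrist_force: [1.3, -5.3, -1.4]
gripper_width: 0.19
plate centre [633.7 165.5] yaw rect 11.8 slopes deg [0.01 0.04] tilt 0.04 h 67.3
```

```bash
python3 -m creep '[[0.016,0,-0.001,0,0],[0.016,0,-0.002,0,0],[0.016,0,-0.002,0,0]]'
python3 -c "
from h import *
tilt()"

```

```text
time_s: 12.15
tcp_pos: [561.7, -34.8, -17.6]
tool_rot: [[0.977, 0.214, 0.001], [0.214, -0.977, -0.003], [0.001, 0.003, -1.0]]
wrist_force: [1.6, -7.4, -1.6]
gripper_width: 0.185
plate centre [633.6 165.5] yaw rect 11.8 slopes deg [0.04 0.03] tilt 0.05 h 67.3
```

```bash
python3 -m creep '[[0.016,0,-0.001,0,0],[0.016,0,-0.002,0,0],[0.016,0,-0.002,0,0]]'
python3 -c "
from h import *
tilt()"
python3 -m creep '[[0.016,0,0.01,0,0],[0.016,0,0.025,0,0],[0.016,0,0.04,0,0],[0.016,0,0.06,0,0],[0.016,0,0.08,-0.02,0],[0.016,0,0.08,-0.06,0],[0.016,0,0.08,-0.1,0],[0.016,0,0.08,-0.14,0],[0.016,0,0.08,-0.15,0],[0.016,0,0.08,-0.15,0],[0.016,0,0.08,-0.15,0]]'
python3 - <<'E'
from h import *
im=tilt()
save(cv2.resize(im[80:240,130:340],None,fx=3.8,fy=3.6,interpolation=cv2.INTER_CUBIC),'t11.png')
im,D=eyes.grab_frame('scene');save(cv2.resize(im[130:260,180:380],None,fx=4,fy=4,interpolation=cv2.INTER_CUBIC),'s11.png')
im,D=eyes.grab_frame('wrist');save(im,'w11.png')
tilt();print(delta([0,0,0],102))
E
```

```text
time_s: 12.45
tcp_pos: [561.4, -33.9, -17.6]
tool_rot: [[0.977, 0.213, 0.002], [0.213, -0.977, -0.004], [0.001, 0.004, -1.0]]
wrist_force: [2.2, -9.7, -3.0]
gripper_width: 0.189
plate centre [633.6 166.1] yaw rect 11.7 slopes deg [-0.03 -0.  ] tilt 0.03 h 67.4
time_s: 13.42
tcp_pos: [578.2, -107.4, 132.5]
tool_rot: [[0.976, 0.217, 0.0], [0.217, -0.976, 0.002], [0.001, -0.002, -1.0]]
wrist_force: [-0.2, 0.2, -0.1]
gripper_width: 0.187
plate centre [633.9 166.1] yaw rect 11.7 slopes deg [-0.03  0.01] tilt 0.04 h 67.4
plate centre [633.8 166.2] yaw rect 11.7 slopes deg [ 0.02 -0.  ] tilt 0.02 h 67.4
(array([-539.5, -230.2,  132.5]), np.float64(0.5), array([ 577. , -108.2,  130.5]), array([ 0.1, -0.1, -0.4]), 13.62)
```

View pics/s11.png

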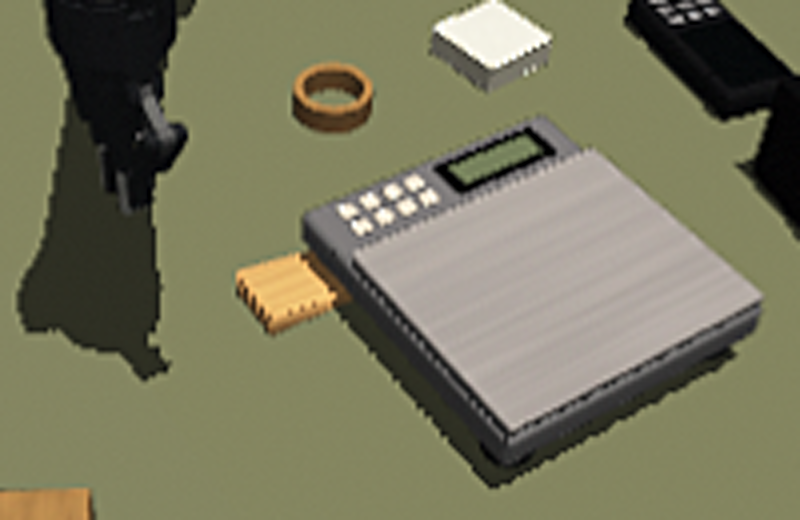

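View pics/w11.png

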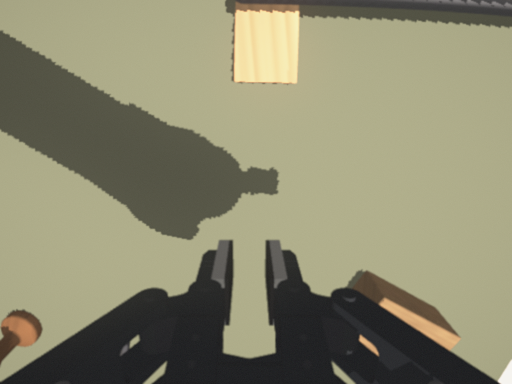

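The wedge is lying flat under the corner, its rear edge at (235,82)–(298,82) in the wrist view. The scale stays level after the arm has withdrawn. One last geometry check before handing in.

```bash
python3 - <<'E'
from h import *
c=onz('wrist',(235,82),23)[:2];e=onz('wrist',(298,82),23)[:2]
h=np.arctan2(*(e-c)[::-1])+np.pi/2;u=np.array([np.cos(h),np.sin(h)]);M=(c+e)/2+60*u
a=np.radians(11.7);F=np.array([633.8,166.2])+np.array([[np.cos(a),-np.sin(a)],[np.sin(a),np.cos(a)]])@[-100,-90]
q=F-M;print(M,F,'ahead',q@u,'right',q@np.array([u[1],-u[0]]),np.linalg.norm(e-c))
o=bot.get_obs();print(o['joint_velocities'],o['time_s'])
print(workorder.job_done())
E
```

```text
[558.21078387  37.56414761] [554.12857552  57.79121751] ahead 20.630412221154074 right 0.429968788843156 50.43620713986622
[ 0.11932489  0.00192089  0.36928503 -0.24843327  0.12480695  0.04227446
 -0.0800181 ] 13.6167
the job is handed in; nothing more can be done
None
```

I pushed the wedge thin end first under the short front right foot until the scale was level. Then I withdrew the fingers and handed the job in after about 13.6 s; no verdict was reported.

**Last checks:**
- **Scale:** the plate's tilt measured 0.02–0.04° after the fingers were withdrawn, so the scale looks level. It slid about 4 mm during the push.
- **Push force:** it rose from about 2 N to 9.7 N over the last steps, which fits the far foot being down. I did not measure the far foot's gap or the wedge's contact force directly.
- **Wedge:** it lies flat, with the foot about 21 mm ahead of its middle (18 mm expected, limit 55 mm) and within 1 mm of its centreline.
- **Robot and other things:** the arm was clear, with about 0 N at the wrist. The things still in view looked undisturbed in the pictures, but I did not measure their positions again.

**Disagreements:**
- **Finger length:** both cameras put the fingertips about 25 mm behind the reported TCP, not 11 mm ahead as stated. My first push therefore passed above the wedge without touching it, and I redid it about 33 mm lower.
- **Network results:** the network's `short_foot` result was wrong in the top view and came back empty in a later scene view. I worked out the foot's position from the scale's outline instead.

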